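# Screw down the short foot of a rocking drive-test stand

### The job

The drive-test stand on the bench rocks because one of its four corner feet is screwed up too far. Screw that foot down by its bar grip until the stand sits level and firm on all four feet, which is when the grip's bar lies along the stand's long sides like the other three. Leave the stand about where it is, and let go.

Things in the scene. Friction and masses are not known exactly. Their poses are not given: they have to be found in the camera images.
- stand: Loose 2 kg test stand: aluminium plate 210 (x) x 150 x 8 mm, underside 30 mm up; mid dock 66 x 86 mm with three upright black drive carriers, top 90 mm. Corner feet at x +-85, y +-55 mm, each with a black bar grip on top; three are locked, bars along x. It leans 2 to 5 degrees to the short foot at (+85, +55). Any yaw. Origin: plate centre, at bench level. Clutter within 60 mm: under 30 mm tall.
- foot (a joint): Turn of the short foot's grip on its steep thread, rad; positive = clockwise from above = foot screws down, 5 mm per rad. Starts -1.3 to -0.9 (foot short, grip proud of the plate, bar askew). At 0 all four feet stand and the bar lies along the stand's x; else the bar is the stand's x turned clockwise by this value. Range -1.6 to 0.5; past 0 it rocks again. Needs 0.1 N m; stays where left.
- foot_grip (a point): Grip point of the short foot: on its axis, in the bar, 10 mm below the bar's top and about 80 mm above the bench all through (the plate rises, not the grip). Bar 44 mm long, 12 thick, 34 tall, on a hub 36 mm across whose top is 24 mm below this point. Its x axis lies along the bar. All four grips look alike but for height and direction.

How it is judged:
By the outcome, as a careful person would: the job done as asked, in the order asked, and still so for the second after the job is handed in, with the robot touching nothing.
It also fails if it takes over 35 s, if anything falls off the work surface, if the arm or the gripper's body presses on something with over 40 N, if the wrist force passes 120 N, or if a joint passes its speed limit or range.

### The arm

A 6-joint arm with a two-finger parallel gripper is mounted at the origin on the work surface. World frame = base frame: x ahead of the robot, y to its left, z up, the work surface at z = 0. Lengths are in m, angles in degrees, forces in N, time in s.
With the tool pointing down it reaches from about 0.375 to 0.9 m from the base axis. Payload 3.1 kg.
Tool frame: the origin (TCP) lies on the centre line of the jaws, within the pads' length; the fingertips stand 25 mm ahead of it and the grasp point (between the pads) lies 6 mm ahead of it; z points along the fingers, y is the line along which they close (so a half turn about z gives the same grasp; the last joint's range is limited). The gripper opens to 87 mm and grips with 3 to 60 N. Pads are 19 mm wide; open, the fingers measure 117 mm over their backs; the gripper's body (75 mm by 190 mm) begins 51 mm behind the grasp point.
Start: joints at [63.398, 30.224, 82.088, -0, 67.689, -10.227], TCP at [0.176, 0.6, 0.248] pointing down, gripper open.
Joint ranges: [-176.69, 176.69], [-43.24, 126.21], [12.49, 139.97], [-82, 262], [0, 151.66], [-163.58, 163.58]. Speed limits (degrees/s): [159.86, 159.86, 180, 180, 180, 180].

### API

Orientations are given as a 3x3 rotation matrix whose columns are the frame's x, y, z axes.
In Python, from rig import read_state, capture, camera_params, hand_in gives the robot as it stands.
- The arm moves only by the tool apply_moves, never from a script. Its argument "rows" is a list of rows, each an object of numbers: "x", "y", "z": the shift along the tool's x, y, z in mm; "rx", "ry", "rz": the turn, a rotation vector about the tool's x, y, z in units of 6 degrees (1.0 is 6 degrees); "claw": the closure in counts, from 0 (fully open) to 255 (shut). A call has 1 to 10 rows; each row is the pose to reach, as a shift and turn from the pose commanded when the call began, along the tool's axes at that moment; what a row does not reach only later rows make up. A row lasts 1/8 s, in which the tool goes at most 62.5 mm and 10.7 degrees, less where a joint would pass 70% of its speed; a pose out of reach is approached as far as the arm can. A call with a gripper value outside its range is refused whole. The fingers move at their own pace and stop on an object; the grip force is fixed at half the most. Time passes only in rows, so rows that repeat a pose let the fingers close. It gives the time, the measured TCP pose, the force, the opening and the grip force at its end, in the units of the state.
- read_state(): the state, without advancing time (a new reading comes with each control period).
- capture(name): name is "side" or "top"; returns (picture, depth): 480x640x3 uint8, red, green, blue; 480x640 float32, m along the optical axis (not along the pixel's ray), 0 where there is no reading.
- camera_params(name): a dict with "fx", "fy", "cx", "cy" (pixels), "xyz" and "orientation" of the camera in the world. Camera axes: x right, y up, looking along -z (the intrinsics and any distortion apply to the point x, -y, -z); pixel columns grow to the right and rows downward; lengths in m; the calibration is good to about 2 mm. A picture is of the moment at which its call begins. camera_params takes no time and is no camera call.
- hand_in(): hands the job in; it is judged then, once.
The state is a dict: "time_s": time; "joint_positions": joint angles; "qvel": joint speeds; "tau": joint torques, N m; "position": TCP position; "tcp_rot": TCP orientation; "force": force on the tool from outside, world axes, zero at the start; "moment": the same for the moment, N m; "opening": opening from 0.0 (shut) to 1.0 (fully open); "grasp_force": force on a finger pad.
Only numpy, scipy, OpenCV 4.12 (cv2) and the standard library are available. Lean on these libraries where they do the work, as an engineer would, in place of code of your own. Each camera call takes 0.05 s, during which the arm holds its last target. There are 200 camera calls.

## Working session

There is one attempt and no reset: what is moved stays moved. The work goes in short steps, Python scripts to look and compute and a tool call to move; the robot and the scene stay as the last step left them, time stands still between calls to the robot, and variables do not carry over. Pictures are saved under pics/ and viewed, at most 10 in all, crops included, and the job is handed in when it is done.

Besides the shell and the picture viewer there is one more tool, called as name([rows], argument=value, ...), one row to a line, values as JSON. apply_moves: Moves the arm, as the interface text tells. Its arguments: {"type":"object","properties":{"rows":{"type":"array"}},"required":["rows"]}

```bash
mkdir -p pics
cat > h.py <<'E'
import numpy as np, cv2
from rig import *
def pts(d,p):
    v,u=np.mgrid[0:480,0:640]
    c=np.stack([(u-p['cx'])/p['fx']*d,-(v-p['cy'])/p['fy']*d,-d],-1)
    return c@np.array(p['orientation']).T+np.array(p['xyz'])
def snap(name,fn=None):
    im,d=capture(name);p=camera_params(name)
    if fn: cv2.imwrite('pics/'+fn,im[:,:,::-1])
    return im,d,pts(d,p)
E
python3 - <<'E'
from h import *
for n in('top','side'):
    print(camera_params(n)); im,d,P=snap(n,n+'0.png'); np.savez(n+'0',im=im,d=d,P=P)
s=read_state();print(s['time_s'],s['tcp_rot'],s['position'],s['force'])
E
```

```text
{'fx': 490.8011297574724, 'fy': 490.8011297574724, 'cx': 324.71705621505964, 'cy': 242.415164935049, 'xyz': array([0.51278588, 0.05709715, 0.70796531]), 'orientation': array([[ 0.02903429,  0.99051729, -0.13428515],
       [-0.99876463,  0.03416748,  0.03608036],
       [ 0.0403264 ,  0.13307169,  0.99028567]])}
{'fx': 462.00533936707154, 'fy': 462.00533936707154, 'cx': 317.71123102075813, 'cy': 225.9580879300642, 'xyz': array([0.27900578, 0.39896044, 0.52922846]), 'orientation': array([[-0.75043183,  0.46398102, -0.47071614],
       [-0.66075831, -0.50959205,  0.5511029 ],
       [ 0.01582808,  0.72459476,  0.6889934 ]])}
0.1 [[-9.59457112e-01  2.81853410e-01 -8.40288469e-04]
 [ 2.81854482e-01  9.59455609e-01 -1.72801823e-03]
 [ 3.19171655e-04 -1.89479845e-03 -9.99998154e-01]] [0.17588393 0.59911266 0.24667758] [ 0.16373639 -1.17132344 -0.18484894]
```

View pics/top0.png

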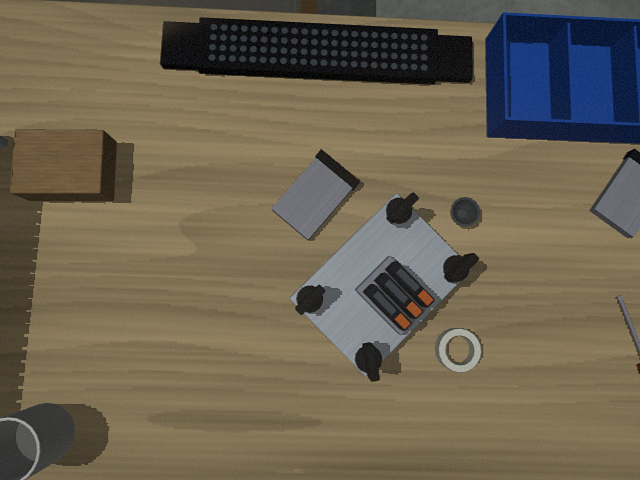

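View pics/side0.png

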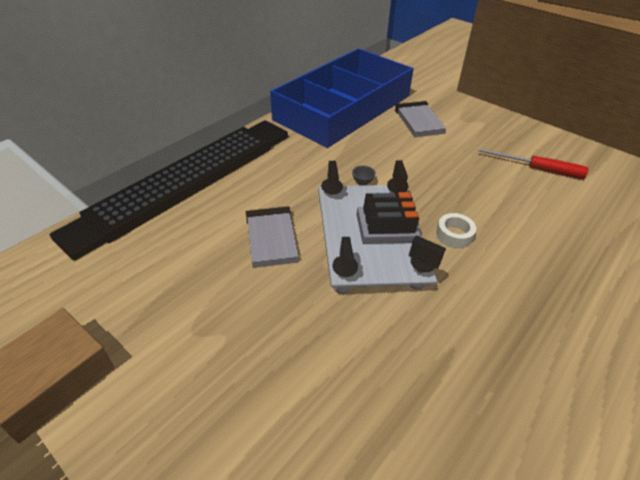

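The top view shows the stand centred near (384,284) px. The odd bar, at (370,362), is the short foot. The other three bars, at (400,210), (458,268) and (310,298), run along the long sides. The side view agrees, with the skewed grip at (427,253).

```bash
cat >> h.py <<'E'
def bars(im,P,lo=.06):
    m=((P[...,2]>lo)&(P[...,2]<.105)&(im.max(-1)<75)).astype(np.uint8)
    n,l,s,c=cv2.connectedComponentsWithStats(m)
    out=[]
    for i in range(1,n):
        if s[i,4]<40: continue
        q=P[l==i]; zt=np.percentile(q[:,2],95); q=q[q[:,2]>zt-.005]
        (cx,cy),(w,h),a=cv2.minAreaRect((q[:,:2]*1000).astype(np.float32))
        if w<h: a+=90
        print(c[i].round(),s[i,4],'top',zt.round(4),'ctr',round(cx,1),round(cy,1),'size',round(max(w,h),1),round(min(w,h),1),'ang',round((a+90)%180-90,1))
E
python3 - <<'E'
from h import *
for n in('top','side'):
    z=np.load(n+'0.npz');print(n);bars(z['im'],z['P'])
E
```

```text
top
[543. 100.] 583 top 0.0682 ctr 811.3 -268.1 size 250.8 122.5 ang 50.7
[572.  20.] 494 top 0.0686 ctr 935.3 -314.6 size 196.5 4.3 ang -89.9
[401. 207.] 446 top 0.095 ctr 646.7 -65.7 size 44.1 10.9 ang -43.4
[461. 267.] 475 top 0.0904 ctr 570.8 -145.2 size 43.6 12.3 ang -43.6
[406. 281.] 657 top 0.0888 ctr 547.9 -77.0 size 69.2 14.9 ang 46.4
[395. 293.] 633 top 0.0885 ctr 532.5 -62.6 size 69.6 14.9 ang 46.6
[309. 299.] 342 top 0.0906 ctr 524.4 51.1 size 43.4 10.7 ang -43.4
[384. 304.] 624 top 0.0877 ctr 517.5 -48.3 size 69.5 14.8 ang 46.7
[371. 362.] 443 top 0.0906 ctr 448.4 -28.2 size 43.6 12.0 ang 10.6
[ 37. 436.] 832 top 0.086 ctr 347.4 382.3 size 77.9 32.3 ang 29.1
[  9. 477.] 112 top 0.0751 ctr 301.3 400.6 size 29.2 3.3 ang -85.5
side
[305.  77.] 92 top 0.0647 ctr 936.4 -321.1 size 191.5 4.7 ang -89.6
[576.  91.] 967 top 0.1033 ctr 466.7 -610.7 size 205.1 9.2 ang 0.3
[348. 109.] 60 top 0.0644 ctr 779.0 -273.7 size 120.0 3.7 ang -89.9
[607. 110.] 96 top 0.0827 ctr 382.7 -609.8 size 23.1 5.6 ang 17.0
[628. 114.] 87 top 0.0891 ctr 364.2 -609.7 size 9.0 4.2 ang -7.0
[332. 178.] 324 top 0.0949 ctr 644.7 -63.1 size 42.1 11.1 ang -44.1
[400. 176.] 300 top 0.0903 ctr 570.3 -143.2 size 40.4 10.5 ang -43.3
[387. 213.] 1476 top 0.0879 ctr 532.5 -62.1 size 69.2 58.5 ang 47.0
[346. 256.] 401 top 0.0903 ctr 522.6 52.6 size 42.4 12.0 ang -43.0
[426. 251.] 661 top 0.0903 ctr 447.5 -26.4 size 44.1 12.5 ang 11.0
```

apply_moves([
  {"x":-40,"y":-48,"z":6,"rz":-0.45,"claw":100},
  {"x":-80,"y":-96,"z":12,"rz":-0.9,"claw":100},
  {"x":-120,"y":-144,"z":18,"rz":-1.35,"claw":100},
  {"x":-160,"y":-192,"z":24,"rz":-1.8,"claw":100},
  {"x":-200,"y":-240,"z":30,"rz":-2.3,"claw":100},
  {"x":-240,"y":-288,"z":36,"rz":-2.8,"claw":100},
  {"x":-280,"y":-336,"z":42,"rz":-3.3,"claw":100},
  {"x":-320,"y":-384,"z":48,"rz":-3.8,"claw":100},
  {"x":-360,"y":-432,"z":54,"rz":-4.2,"claw":100},
  {"x":-400,"y":-480,"z":60,"rz":-4.53,"claw":100},
])

```text
validation failed for argument at $.ro...
```

```bash
cat >> h.py <<'E'
def to(x,y,z,ang):
    s=read_state();R=np.array(s['tcp_rot']);p=np.array(s['position'])
    d=R.T@(np.array([x,y,z])-p)*1000
    a=np.degrees(np.arctan2(R[1,1],R[0,1]))
    print('t',s['time_s'],'pos',p.round(4),'yang',a.round(1),'zax',R[:,2].round(4),'F',np.round(s['force'],1),'M',np.round(s['moment'],2),'open',s['opening'],s['grasp_force'],'q',np.round(s['joint_positions'],1))
    print('move',d.round(1),'rz',round(-(ang-a)/6,2))
E
python3 -c "
from h import *
to(.448,-.0273,.180,100.8)"
```

```text
t 0.1 pos [0.1759 0.5991 0.2467] yang 73.6 zax [-8.0e-04 -1.7e-03 -1.0e+00] F [ 0.2 -1.2 -0.2] M [0.02 0.06 0.02] open 0.9990227185355586 0.0 q [ 63.4  30.3  82.1  -0.   67.7 -10.2]
move [-437.7 -524.2   67.5] rz -4.53
```

apply_moves([
  {"x":-40,"y":-48,"z":6,"rx":0,"ry":0,"rz":-0.45,"claw":100},
  {"x":-80,"y":-96,"z":12,"rx":0,"ry":0,"rz":-0.9,"claw":100},
  {"x":-120,"y":-144,"z":18,"rx":0,"ry":0,"rz":-1.35,"claw":100},
  {"x":-160,"y":-192,"z":24,"rx":0,"ry":0,"rz":-1.8,"claw":100},
  {"x":-200,"y":-240,"z":30,"rx":0,"ry":0,"rz":-2.3,"claw":100},
  {"x":-240,"y":-288,"z":36,"rx":0,"ry":0,"rz":-2.8,"claw":100},
  {"x":-280,"y":-336,"z":42,"rx":0,"ry":0,"rz":-3.3,"claw":100},
  {"x":-320,"y":-384,"z":48,"rx":0,"ry":0,"rz":-3.8,"claw":100},
  {"x":-360,"y":-432,"z":54,"rx":0,"ry":0,"rz":-4.2,"claw":100},
  {"x":-400,"y":-480,"z":60,"rx":0,"ry":0,"rz":-4.53,"claw":100},
])

```text
time_s: 1.35
position: [0.4241, 0.0267, 0.1876]
tcp_rot: [[-0.982, -0.188, 0.0], [-0.188, 0.982, 0.0], [-0.0, 0.0, -1.0]]
force: [1.3, 0.9, 0.4]
opening: 0.609
grasp_force: 0.0
```

```bash
python3 -c "
from h import *
to(.448,-.0273,.180,100.8)"
```

```text
t 1.35 pos [0.4241 0.0267 0.1876] yang 100.8 zax [ 2.e-04  2.e-04 -1.e+00] F [1.3 0.9 0.4] M [ 0.11 -0.02  0.05] open 0.6094333365821503 0.0 q [ -11.5   20.9  113.5    0.    45.6 -112.4]
move [-13.3 -57.6   7.6] rz 0.01
```

apply_moves([
  {"x":-7,"y":-29,"z":4,"rx":0,"ry":0,"rz":0,"claw":100},
  {"x":-13,"y":-57.5,"z":8,"rx":0,"ry":0,"rz":0,"claw":100},
  {"x":-13,"y":-57.5,"z":8,"rx":0,"ry":0,"rz":0,"claw":100},
])

```text
time_s: 1.72
position: [0.4481, -0.027, 0.1795]
tcp_rot: [[-0.983, -0.184, 0.001], [-0.184, 0.983, -0.0], [-0.0, -0.0, -1.0]]
force: [-0.1, -0.3, 0.6]
opening: 0.606
grasp_force: 0.0
```

```bash
python3 -c "
from h import *
im,d,P=snap('side','side1.png');bars(im,P)
im,d,P=snap('top');bars(im,P)
to(.448,-.0273,.086,100.8)" | grep -v '0\.0[67].* ctr [^45]'; python3 -c "
import cv2;i=cv2.imread('pics/side1.png')[100:340,260:560];cv2.imwrite('pics/side1c.png',cv2.resize(i,None,fx=2.5,fy=2.5))"
```

```text
[332. 178.] 310 top 0.0949 ctr 645.0 -63.3 size 40.7 10.7 ang -44.0
[387. 214.] 1367 top 0.0875 ctr 531.8 -61.1 size 69.0 55.9 ang 46.7
[346. 256.] 391 top 0.0904 ctr 523.2 52.9 size 42.3 11.3 ang -42.1
[427. 251.] 660 top 0.0903 ctr 447.4 -26.6 size 44.0 12.4 ang 10.8
[401. 207.] 448 top 0.0949 ctr 647.0 -65.9 size 44.1 11.0 ang -43.4
[461. 267.] 476 top 0.0901 ctr 571.1 -145.4 size 43.9 12.4 ang -42.9
[406. 282.] 520 top 0.0883 ctr 547.8 -76.9 size 69.2 15.2 ang 46.5
[395. 293.] 484 top 0.0876 ctr 532.5 -62.8 size 70.0 14.9 ang 46.8
[309. 299.] 338 top 0.0906 ctr 524.4 51.2 size 43.3 10.7 ang -43.4
[384. 304.] 480 top 0.087 ctr 517.6 -48.4 size 69.7 14.8 ang 46.6
[367. 346.] 70 top 0.0911 ctr 467.2 -24.4 size 11.0 5.0 ang -78.8
[ 38. 436.] 814 top 0.0862 ctr 348.8 380.9 size 76.1 29.2 ang 30.3
t 1.825 pos [ 0.4463 -0.0249  0.1795] yang 100.8 zax [-1.6e-03  8.0e-04 -1.0e+00] F [-0.1  0.8 -1. ] M [0.04 0.02 0.01] open 0.6102920515583592 0.0 q [ -17.6   23.2  110.9    0.    46.  -118.4]
move [-1.3 -2.8 93.5] rz -0.01
```

View pics/side1c.png

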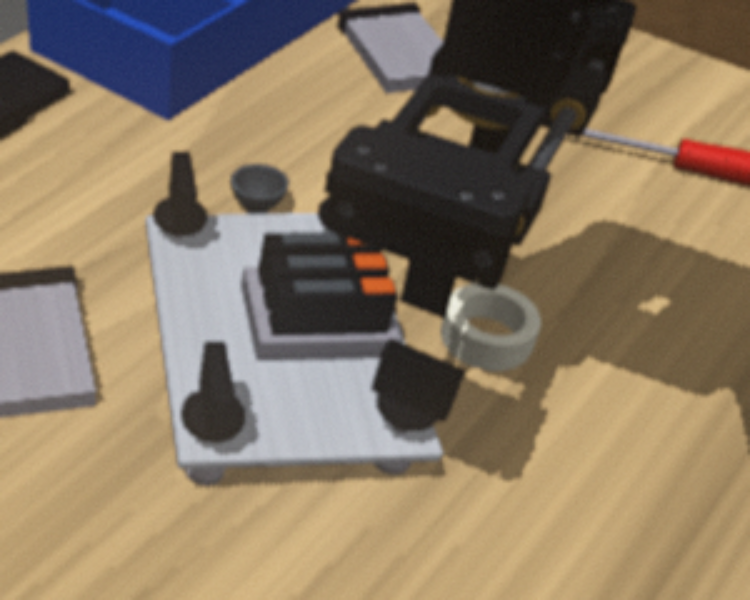

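The crop shows the open gripper over the short grip, at about (415,385) in the crop, and the bar is free. I'm going down and closing.

apply_moves([
  {"x":0,"y":0,"z":30,"rx":0,"ry":0,"rz":0,"claw":100},
  {"x":0,"y":0,"z":60,"rx":0,"ry":0,"rz":0,"claw":100},
  {"x":0,"y":0,"z":80,"rx":0,"ry":0,"rz":0,"claw":100},
  {"x":0,"y":0,"z":92,"rx":0,"ry":0,"rz":0,"claw":100},
  {"x":0,"y":0,"z":92,"rx":0,"ry":0,"rz":0,"claw":100},
])

```text
time_s: 2.45
position: [0.4464, -0.0244, 0.0874]
tcp_rot: [[-0.982, -0.189, -0.002], [-0.189, 0.982, 0.001], [0.002, 0.001, -1.0]]
force: [-0.0, 0.4, -0.2]
opening: 0.61
grasp_force: 0.0
```

```bash
python3 -c "
from h import *
im,d,P=snap('side','side2.png')
to(.448,-.0273,.087,100.8)
i=im[100:340,260:560,::-1];cv2.imwrite('pics/side2c.png',cv2.resize(i,None,fx=2.5,fy=2.5))"
```

```text
t 2.5 pos [ 0.4469 -0.0247  0.088 ] yang 100.9 zax [-4.e-04  2.e-04 -1.e+00] F [ 0.9  0.8 -0.2] M [ 0.03 -0.02 -0.01] open 0.6079950440234755 0.0 q [ -17.5   33.9  114.8    0.    31.3 -118.4]
move [-0.6 -2.8  1. ] rz 0.01
```

View pics/side2c.png

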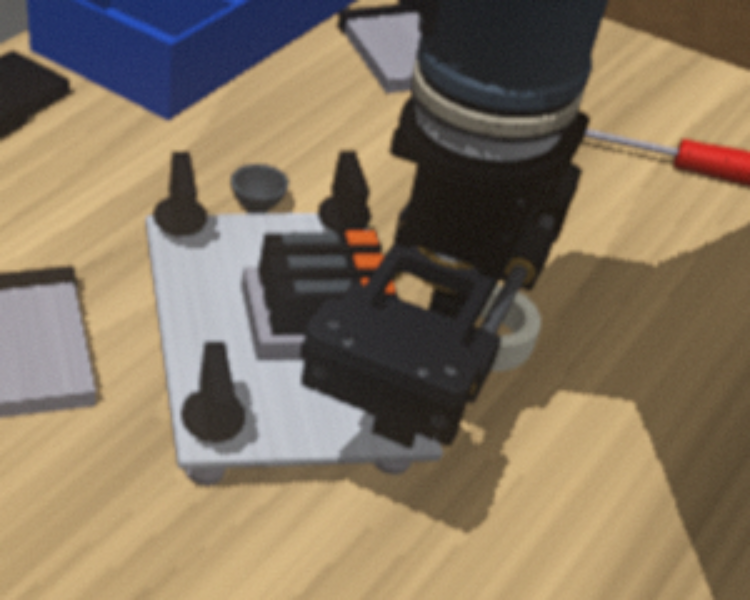

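The gripper is down around the short grip, at about (400,390) in the crop, with a 2–3 mm offset in y. I'll correct that while closing.

apply_moves([
  {"x":0,"y":-2,"z":1,"rx":0,"ry":0,"rz":0,"claw":100},
  {"x":0,"y":-2,"z":1,"rx":0,"ry":0,"rz":0,"claw":255},
  {"x":0,"y":-2,"z":1,"rx":0,"ry":0,"rz":0,"claw":255},
  {"x":0,"y":-2,"z":1,"rx":0,"ry":0,"rz":0,"claw":255},
  {"x":0,"y":-2,"z":1,"rx":0,"ry":0,"rz":0,"claw":255},
  {"x":0,"y":-2,"z":1,"rx":0,"ry":0,"rz":0,"claw":255},
  {"x":0,"y":-2,"z":1,"rx":0,"ry":0,"rz":0,"claw":255},
])

```text
time_s: 3.38
position: [0.4477, -0.0278, 0.0869]
tcp_rot: [[-0.982, -0.188, 0.0], [-0.188, 0.982, -0.001], [-0.0, -0.001, -1.0]]
force: [-1.0, -4.2, 1.4]
opening: 0.133
grasp_force: 30.0
```

```bash
python3 -c "
from h import *
to(.448,-.0273,.087,100.8)"
```

```text
t 3.375 pos [ 0.4477 -0.0278  0.0869] yang 100.8 zax [ 5.e-04 -9.e-04 -1.e+00] F [-1.  -4.2  1.4] M [-0.67  0.11 -0.02] open 0.1329456641056787 29.999820997472852 q [-1.790e+01  3.400e+01  1.148e+02 -1.000e-01  3.120e+01 -1.186e+02]
move [-0.3  0.4 -0.1] rz 0.01
```

apply_moves([
  {"x":-0.4,"y":0,"z":1,"rx":0,"ry":0,"rz":0.8,"claw":255},
  {"x":-0.8,"y":0,"z":1,"rx":0,"ry":0,"rz":1.6,"claw":255},
  {"x":-1.1,"y":0,"z":1,"rx":0,"ry":0,"rz":2.4,"claw":255},
  {"x":-1.5,"y":0,"z":1,"rx":0,"ry":0,"rz":3.2,"claw":255},
  {"x":-1.8,"y":0,"z":1,"rx":0,"ry":0,"rz":4,"claw":255},
  {"x":-1.8,"y":0,"z":1,"rx":0,"ry":0,"rz":4,"claw":255},
])

```text
time_s: 4.12
position: [0.4489, -0.0266, 0.0867]
tcp_rot: [[-0.973, 0.229, -0.0], [0.229, 0.973, 0.0], [0.0, 0.0, -1.0]]
force: [-1.2, -1.1, 10.9]
opening: 0.135
grasp_force: 30.0
```

```bash
python3 -c "
from h import *
to(.450,-.0273,.087,46.7)
im,d,P=snap('side');bars(im[:300,300:480],P[:300,300:480])
im,d,P=snap('top');bars(im[180:400,280:480],P[180:400,280:480])"
```

```text
t 4.125 pos [ 0.4489 -0.0266  0.0867] yang 76.8 zax [-4.e-04  4.e-04 -1.e+00] F [-1.2 -1.1 10.9] M [ 0.06  0.5  -0.04] open 0.13528220694032533 30.002299051266164 q [-17.7  34.1 114.6   0.   31.4 -94.5]
move [-1.2 -0.4 -0.3] rz 5.01
[ 99. 175.] 282 top 0.0901 ctr 571.3 -141.9 size 39.9 10.4 ang -43.9
[ 32. 178.] 251 top 0.0931 ctr 646.9 -63.0 size 39.2 10.8 ang -44.1
[ 79. 198.] 221 top 0.0881 ctr 550.8 -64.4 size 51.6 25.6 ang 51.1
[ 45. 256.] 383 top 0.0906 ctr 525.0 53.2 size 42.1 11.6 ang -42.4
[128. 256.] 482 top 0.0965 ctr 441.6 -11.4 size 12.7 8.5 ang 50.5
[121.  27.] 342 top 0.0933 ctr 648.8 -65.2 size 43.7 11.0 ang -43.4
[181.  86.] 471 top 0.0906 ctr 572.7 -144.6 size 43.3 12.2 ang -44.5
[126. 101.] 543 top 0.0881 ctr 549.5 -76.7 size 69.7 15.0 ang 46.6
[115. 112.] 529 top 0.088 ctr 534.1 -62.4 size 69.0 14.9 ang 46.6
[104. 124.] 498 top 0.0876 ctr 518.9 -48.0 size 69.4 15.0 ang 46.6
[ 29. 118.] 333 top 0.0906 ctr 525.9 51.5 size 43.3 11.6 ang -43.4
```

The opposite foot's top has dropped from 94.9 to 93.2 mm, so the foot is turning. I'll do the rest.

apply_moves([
  {"x":-0.4,"y":0.2,"z":0,"rx":0,"ry":0,"rz":0.8,"claw":255},
  {"x":-0.8,"y":0.4,"z":0,"rx":0,"ry":0,"rz":1.6,"claw":255},
  {"x":-1.1,"y":0.5,"z":0,"rx":0,"ry":0,"rz":2.4,"claw":255},
  {"x":-1.5,"y":0.7,"z":0,"rx":0,"ry":0,"rz":3.2,"claw":255},
  {"x":-1.8,"y":0.9,"z":0,"rx":0,"ry":0,"rz":4,"claw":255},
  {"x":-1.8,"y":0.9,"z":0,"rx":0,"ry":0,"rz":4.6,"claw":255},
  {"x":-1.8,"y":0.9,"z":0,"rx":0,"ry":0,"rz":5,"claw":255},
  {"x":-1.8,"y":0.9,"z":0,"rx":0,"ry":0,"rz":5,"claw":255},
])

```text
time_s: 5.22
position: [0.4513, -0.0258, 0.0866]
tcp_rot: [[-0.728, 0.685, 0.001], [0.685, 0.728, 0.001], [0.0, 0.001, -1.0]]
force: [0.0, 1.7, 8.7]
opening: 0.14
grasp_force: 30.0
```

```bash
python3 -c "
from h import *
to(.450,-.0273,.087,46.7)
im,d,P=snap('side');bars(im[:300,300:480],P[:300,300:480])
im,d,P=snap('top');bars(im[180:400,280:480],P[180:400,280:480])"
```

```text
t 5.225 pos [ 0.4513 -0.0258  0.0866] yang 46.7 zax [ 5.e-04  9.e-04 -1.e+00] F [0.  1.7 8.7] M [0.52 0.29 0.04] open 0.140477179972258 30.001645158044994 q [-1.750e+01  3.420e+01  1.143e+02  1.000e-01  3.150e+01 -6.440e+01]
move [-0.1 -2.  -0.4] rz 0.01
[ 97. 173.] 227 top 0.0902 ctr 574.0 -141.5 size 39.3 10.8 ang -43.3
[ 31. 178.] 230 top 0.0902 ctr 649.3 -62.3 size 38.9 10.5 ang -43.1
[ 94. 223.] 184 top 0.0837 ctr 512.3 -46.3 size 19.3 3.2 ang 44.4
[ 44. 255.] 368 top 0.0904 ctr 526.5 54.7 size 39.6 11.2 ang -42.4
[126. 252.] 677 top 0.102 ctr 446.0 -21.2 size 38.1 11.2 ang 46.4
[120.  26.] 339 top 0.0905 ctr 651.0 -64.7 size 43.5 11.0 ang -43.4
[180.  85.] 447 top 0.0905 ctr 575.3 -144.3 size 44.5 12.4 ang -44.1
[120. 106.] 1133 top 0.0882 ctr 544.2 -69.2 size 69.9 36.5 ang 46.2
[103. 121.] 558 top 0.0886 ctr 521.5 -47.6 size 70.2 15.1 ang 45.7
[ 29. 116.] 312 top 0.0907 ctr 528.4 52.2 size 42.5 10.7 ang -43.3
```

The tops are now all about 90 mm, so the stand is level. I'm letting go and backing off.

apply_moves([
  {"x":0,"y":0,"z":0,"rx":0,"ry":0,"rz":0,"claw":120},
  {"x":0,"y":0,"z":0,"rx":0,"ry":0,"rz":0,"claw":120},
  {"x":0,"y":0,"z":0,"rx":0,"ry":0,"rz":0,"claw":120},
  {"x":0,"y":0,"z":0,"rx":0,"ry":0,"rz":0,"claw":120},
  {"x":0,"y":0,"z":-20,"rx":0,"ry":0,"rz":0,"claw":120},
  {"x":0,"y":0,"z":-60,"rx":0,"ry":0,"rz":0,"claw":120},
  {"x":0,"y":0,"z":-110,"rx":0,"ry":0,"rz":0,"claw":120},
  {"x":0,"y":0,"z":-160,"rx":0,"ry":0,"rz":0,"claw":120},
])

```text
time_s: 6.32
position: [0.4507, -0.0263, 0.2471]
tcp_rot: [[-0.729, 0.685, -0.001], [0.685, 0.729, 0.0], [0.001, -0.0, -1.0]]
force: [-0.1, -0.1, 0.3]
opening: 0.528
grasp_force: 0.0
```

apply_moves([
  {"x":-25,"y":30,"z":0,"rx":0,"ry":0,"rz":0,"claw":120},
  {"x":0,"y":60,"z":0,"rx":0,"ry":0,"rz":0,"claw":120},
  {"x":30,"y":90,"z":0,"rx":0,"ry":0,"rz":0,"claw":120},
  {"x":60,"y":120,"z":0,"rx":0,"ry":0,"rz":0,"claw":120},
  {"x":90,"y":150,"z":0,"rx":0,"ry":0,"rz":0,"claw":120},
  {"x":90,"y":150,"z":0,"rx":0,"ry":0,"rz":0,"claw":120},
])

```text
time_s: 7.08
position: [0.4874, 0.1468, 0.2455]
tcp_rot: [[-0.732, 0.681, -0.001], [0.681, 0.732, 0.0], [0.001, -0.0, -1.0]]
force: [0.3, 0.0, -0.5]
opening: 0.532
grasp_force: 0.0
```

```bash
python3 -c "
from h import *
to(.450,-.0273,.087,46.7)
im,d,P=snap('side','side3.png');bars(im[:300,300:480],P[:300,300:480])
im,d,P=snap('top','top3.png');bars(im[180:400,280:480],P[180:400,280:480])"
```

```text
t 7.075 pos [0.4874 0.1468 0.2455] yang 47.1 zax [-9.e-04  4.e-04 -1.e+00] F [ 0.3  0.  -0.5] M [0.   0.02 0.06] open 0.5320092778758262 0.0 q [  4.2  21.5  98.6   0.   59.9 -42.9]
move [ -91.4 -152.9  158.5] rz 0.06
[ 30. 166.] 42 top 0.0907 ctr 657.3 -70.9 size 17.1 9.6 ang -48.7
[101. 184.] 50 top 0.0839 ctr 557.4 -131.4 size 2.8 1.4 ang -6.4
[ 31. 185.] 114 top 0.0847 ctr 636.2 -50.0 size 11.2 3.4 ang 35.4
[ 87. 214.] 1332 top 0.088 ctr 535.9 -60.8 size 69.3 58.2 ang 45.9
[124. 250.] 494 top 0.0903 ctr 451.5 -25.9 size 43.3 11.7 ang -42.5
[ 44. 255.] 372 top 0.0904 ctr 526.7 53.8 size 42.1 12.1 ang -43.6
[120.  26.] 339 top 0.0904 ctr 651.0 -64.7 size 43.7 11.0 ang -43.4
[180.  85.] 445 top 0.0903 ctr 575.0 -144.2 size 43.4 12.3 ang -44.3
[120. 105.] 1052 top 0.0877 ctr 544.2 -69.2 size 70.2 36.8 ang 46.2
[104. 122.] 495 top 0.0881 ctr 521.6 -47.6 size 70.2 15.3 ang 46.3
[ 29. 116.] 318 top 0.0906 ctr 528.7 52.5 size 42.5 11.5 ang -43.4
[ 90. 178.] 454 top 0.0903 ctr 452.6 -27.1 size 42.8 12.2 ang -42.5
```

View pics/side3.png

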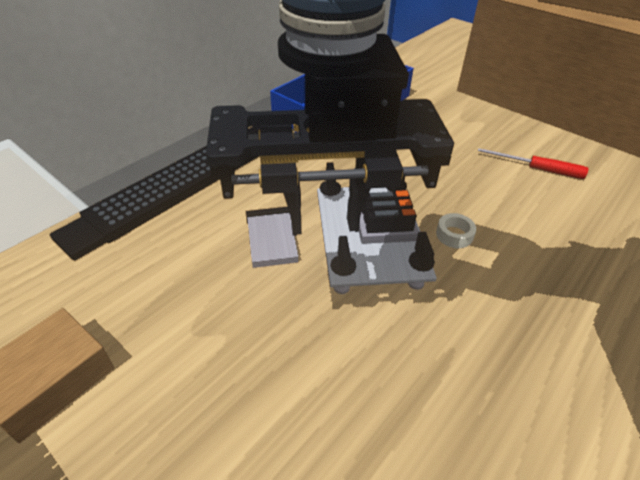

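The side view shows the gripper clear of the stand. The short foot's bar, at (422,250), is parallel to the others to within about 1°. All four tops are at 90.3–90.6 mm.

```bash
python3 -c "
from rig import hand_in
print(hand_in())"
```

```text
the job is handed in; nothing more can be done
None
```

I screwed the short foot down about 54° and let go. The stand now sits level, with all four grip tops within 0.3 mm, the bar within about 1° of the long sides, and the stand's centre moved about 4 mm; the job is handed in at about 7 s.

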